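Set the ink-wash cell in the light tester

TASK

Pick up the windowed sample cell by its fin and set it in the well of the light tester with its clear faces square across the light path, between lamp and sensor. A sprung jaw grips it on the way down, so press it gently, straight down, until its foot is fully home on the soft pad hidden at the bottom (the pad's height was left anywhere by the last user, and more than 15 N on it cracks the cell), then let go. Leave the other things on the table where they are.

Things in the scene. Friction and masses are not known exactly. Their poses are not given: they have to be found in the camera images.
- cell_mid (a point): centre (half-way up, 55.5 mm above the foot) of the sample cell: a loose black upright block 30 x 30 mm and 111 mm tall, 0.10 to 0.18 kg, standing on the table. The lowest 83 mm is the square body, above it the grip fin. z up. Two clear windows (20 mm wide, from 9 to 75 mm above the foot) are the faces towards cell +y and -y; the +x and -x faces are plain black. Only the cell has windows and a fin.
- cell_fin (a point): centre of the grip fin on top of the cell, 97 mm above the foot: a flat fin 30 mm long along cell x, 12 mm thick along cell y, from 83 to 111 mm above the foot. Hold it across its 12 mm thickness. The fin thus lies parallel to the clear faces.
- cell_foot (a point): centre of the underside of the cell's foot. The lowest 3 mm of the foot is stepped in to 27 x 27 mm.
- cell: the same sample cell (origin at the centre of the foot's underside, axes as said under cell_mid).
- tester: the light tester, fixed to the table: grey base 120 (x) x 200 (y) x 12 mm with a well block 58 mm wide and 70 mm tall in its middle (nothing is taller). Origin on the table under the well's axis, z up. The light path runs level along tester y from the round lamp barrel (+y side) through the well to the box-shaped sensor (-y side). Either clear face may look to the lamp.
- light_path (a point): middle of the light path in the well: on the tester's axis, 45 mm above the table; the light runs along this point's y axis.
- well_mouth (a point): middle of the well's open top, 70 mm above the table, at tester x = +1.5 mm, y = 0, axes as the tester's. The well has upright cheeks at tester y = +16.5 and -16.5 mm (33 mm gap for the 30 mm cell), a fixed wall at x = -15 mm and opposite it a sprung jaw. A cell entered centred here has 1.5 mm to the wall, 1.5 mm to each cheek and 2 mm or so to the jaw.
- jaw_rest (a point): where the steel jaw's face stands at rest: tester x = +12.5 mm, 45 mm above the table. The face slopes in from x = +19 mm at the mouth to here at 52 mm, then is upright down to 38 mm. It slides along tester x up to 6 mm on a spring (4 N plus 0.9 N/mm) and holds the cell against the fixed wall, cell centre at x = 0. Its drag of a few N outweighs the cell: let go, the cell hangs there.
- rest: fixed mount of the height-adjustable rest in the well (origin on the axis, 8 mm up; does not tell the pad's height). Its pad, 20 x 24 mm, has its top anywhere from 15 to 37 mm above the table, unseen and unreported. When the foot, sliding past the jaw, meets the pad, the push rises by about 8 N per mm above the steady drag. Over 15 N on it cracks the cell; at the end the cell must stand on it.
- blank: bystander: loose black block 30 x 30 x 80 mm without windows, with a round metal knob 18 mm across on top (102 mm in all); origin under its centre. It may stand on either of the two places that it shares with the cell.
- jar: bystander: closed black ink jar, 68 mm across, 78 mm tall; origin under its centre.
- tub: bystander: open white tub, 104 mm across, 68 mm tall; origin under its centre.
- gouge: bystander: carving gouge with wooden handle, 170 mm long, lying on the table.
- brayer: bystander: ink roller, 90 mm wide, with wooden handle, lying on the table.
- lino: bystander: carved lino block 100 x 130 x 8 mm, lying on the table.
- scissors: bystander: scissors about 150 mm long, lying on the table.

How it is judged:
On the way, in this order (a step that is already met when the one before it is completed fails the run):
1. the cell is lifted clear of the table (height (world z) of cell_foot above 0.05 m), for 0.1 s.
2. the cell's foot is inside the well, the cell upright and its clear faces square across the light path (height (world z) of cell_foot below 0.058 m and horizontal distance between cell_foot and well_mouth below 0.006 m and angle between the y axis of cell and the y axis of tester, either way round below 0.1 rad and angle between cell_mid's own z axis and vertical below 0.06 rad), for 0.1 s.
At the end, for the whole second after the job is handed in: The cell stands in the well on the hidden pad (bearing on it with more than 0.2 N, foot lower than 39 mm above the table), its foot within 4 mm of the well's axis, upright within 0.06 rad, its clear faces square across the light path within 0.10 rad (either way round), released and at rest (horizontal distance between cell_foot and tester below 0.004 m and height (world z) of cell_foot below 0.039 m and contact force between cell and rest above 0.2 N and linear speed of cell below 0.01 m/s and angle between the y axis of cell and the y axis of tester, either way round below 0.1 rad and angle between cell_mid's own z axis and vertical below 0.06 rad); the robot touches nothing.
It fails at once if more than 15 N on the pad under the cell (contact force between cell and rest above 15 N).
It fails at once if a bystander was moved more than 20 mm (distance of any of jar, tub, gouge, brayer, lino, scissors, blank from where it was at the start of the episode above 0.02 m).
It also fails if it takes over 45 s, if anything falls off the work surface, if the arm or the gripper's body presses on something with over 40 N, if the wrist force passes 120 N, or if a joint passes its speed limit or range.

ROBOT

A 7-joint arm with a two-finger parallel gripper is mounted at the origin on the work surface. World frame = base frame: x ahead of the robot, y to its left, z up, the work surface at z = 0. Lengths are in m, angles in rad, forces in N, time in s.
With the tool pointing down it reaches from about 0.35 to 0.9 m from the base axis. Payload 8.1 kg.
Tool frame: the origin (TCP) lies at the very end of the fingers, on their centre line; the grasp point (between the pads) lies grip_point_offset behind it (grip_point_offset is the distance from the TCP to the grasp point, in m); z points along the fingers, y is the direction in which the jaws open and shut (so a half turn about z gives the same grasp; the last joint's range is limited). The gripper opens to 92 mm and grips with 3 to 60 N. Pads are 19 mm wide; open, the fingers measure 130 mm over their backs; the gripper's body (75 mm by 190 mm) begins 47 mm behind the grasp point.
Start: joints at [-1.261, 0.434, 0.025, 1.573, -0.012, 1.134, -0.075], TCP at [0.251, 0.573, 0.227] pointing down, gripper open.
Joint ranges: [-2.62, 2.62], [-0.44, 2.09], [-1.27, 1.32], [0.08, 2.57], [-1.32, 4.46], [0.12, 2], [-2.74, 2.74]. Speed limits (rad/s): [2.22, 2.22, 3.01, 3.01, 3.14, 3.14, 3.14].

INTERFACE

Orientations are given as a rotation vector (axis times angle).
In Python, from cell import * gives the robot as it stands.
- The arm moves only by the tool drive_tool, never from a script. Its argument "increments" is a list of rows, each an object of numbers: "grip": the gripper's target within -1 to 1 (shut at 1, half-way at 0, fully open at -1); "tx", "ty", "tz": the shift along the world's x, y, z normalised to -1 to 1, where 1 is 400 mm; "turn": the turn about the world's z normalised to -1 to 1, where 1 is 60 degrees. In form: [{"grip": .., "tx": .., "ty": .., "tz": .., "turn": ..}, ...]. A call has 1 to 20 rows; each row is the pose to reach, as a shift and turn from the pose measured when the call began; what a row does not reach only later rows make up. A row lasts 1/10 s, in which the tool goes at most 50 mm and 8.59 degrees, less where a joint would pass 70% of its speed; a pose out of reach is approached as far as the arm can. A call with a number of a shift or a turn outside -1 to 1 is refused whole. A call with a gripper value outside its range is refused whole. The fingers move at their own pace and stop on an object; "newtons" is the grip in N (left out, the last holds). Time passes only in rows, so rows that repeat a pose let the fingers close. It gives the time, the measured TCP pose, the force and the opening at its end, in the units of the state.
- observe(): the state, without advancing time (a new reading comes with each control period).
- get_image(name): name is "side" or "top"; returns the picture (400x640x3 uint8, red, green, blue); there is no depth.
- camera_info(name): a dict with "fx", "fy", "cx", "cy" (pixels), "distortion" ([k1, k2, p1, p2, k3] as OpenCV has them; the pictures are not rectified), "eye" and "rotation" of the camera in the world. Camera axes: x right, y down, z forward; pixel columns grow to the right and rows downward; lengths in m; the calibration is good to about 2 mm. A picture is of the moment at which its call begins. camera_info takes no time and is no camera call.
- sign_off(): hands the job in, once; it reports no verdict.
The state is a dict: "clock": time; "joints": joint angles; "dq": joint speeds; "joint_efforts": joint torques, N m; "position": TCP position; "ee_rot": TCP orientation; "force": force on the tool from outside, world axes, zero at the start; "ft_torque": the same for the moment, N m; "width": opening from 0.0 (shut) to 1.0 (fully open).
Only numpy, scipy, OpenCV 4.12 (cv2) and the standard library are available. Lean on these libraries where they do the work, as an engineer would, in place of code of your own. Each camera call takes 0.05 s, during which the arm holds its last target. There are 200 camera calls.

## Working session

There is one attempt and no reset: what is moved stays moved. The work goes in short steps, Python scripts to look and compute and a tool call to move; the robot and the scene stay as the last step left them, time stands still between calls to the robot, and variables do not carry over. Pictures are saved under pics/ and viewed, about 8 in all and at most 12, crops included, and the job is handed in when it is done.

Besides the shell and the picture viewer there is one more tool, called after "Emit:" as a command line: name --argument value ..., lists and objects as JSON in quotes. drive_tool: Moves the arm, as the interface text tells. Its arguments: {"type":"object","properties":{"increments":{"type":"array","items":{"type":"object","properties":{"grip":{"type":"number"},"tx":{"type":"number"},"ty":{"type":"number"},"tz":{"type":"number"},"turn":{"type":"number"}}}},"newtons":{"type":"number"}},"required":["increments"]}

```bash
ls; mkdir -p pics
python3 - <<'E'
from cell import *
import cv2
print(observe())
for n in("top","side"):
    print(n,camera_info(n)); cv2.imwrite(f"pics/{n}0.png",get_image(n)[:,:,::-1])
E
```

```text
pics
{'clock': 0.0, 'joints': array([-1.26056992,  0.43519837,  0.02494347,  1.5741438 , -0.01157476,
        1.13396318, -0.07511601]), 'dq': array([ 1.21887023e-04, -2.16414530e-04,  4.86485374e-04,  1.59410830e-03,
       -1.18255802e-03,  1.04204727e-03,  6.30849109e-05]), 'joint_efforts': array([ 1.02642756e-03, -6.67849159e+01,  9.84927267e-01, -3.14453495e+01,
       -6.08055596e-02,  4.30275255e-02,  1.52030452e-04]), 'position': array([0.25058508, 0.57199322, 0.22594185]), 'ee_rot': array([-6.43911118e-01, -3.07472023e+00,  2.44861281e-03]), 'force': array([-0.42077894, -0.42201149,  0.39776589]), 'ft_torque': array([ 0.02253764, -0.01410633, -0.04213745]), 'width': 1.0002610334848696}
top {'fx': 426.79058396338826, 'fy': 426.79058396338826, 'cx': 325.3241565748846, 'cy': 202.0213847129763, 'distortion': array([-0.09639027,  0.        ,  0.        ,  0.        ,  0.        ]), 'eye': array([ 0.39730739, -0.03409631,  0.99044723]), 'rotation': array([-2.17334312,  2.12815835, -0.17803696])}
side {'fx': 392.629485097137, 'fy': 392.629485097137, 'cx': 318.75462530079153, 'cy': 192.22220614779093, 'distortion': array([-0.0502924,  0.       ,  0.       ,  0.       ,  0.       ]), 'eye': array([ 0.34783136, -0.78219249,  0.78565272]), 'rotation': array([-2.28370849,  0.29250066, -0.13036984])}
```

View pics/top0.png

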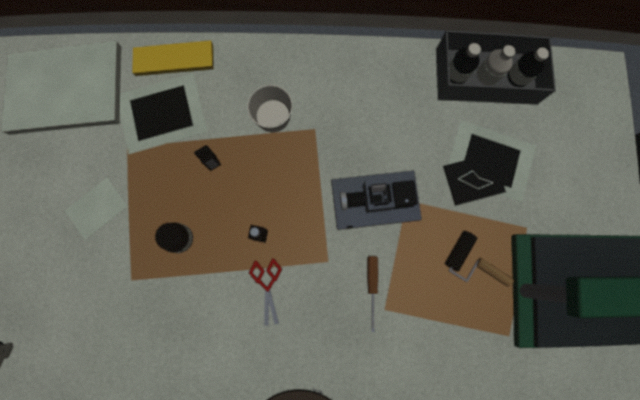

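View pics/side0.png

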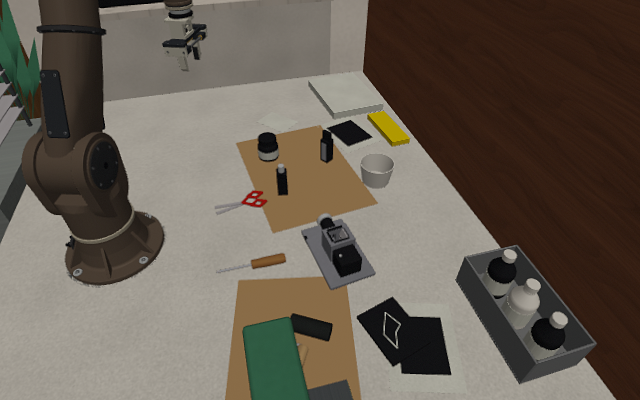

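Top view: the cell (fin) is at about (208,157), the blank with its knob at (258,233), and the tester at (377,198), with the lamp on the left and the sensor on the right. Next, close-up crops.

```bash
cat > h.py <<'E'
import numpy as np, cv2
from cell import *
from scipy.spatial.transform import Rotation as R
CI={n:camera_info(n) for n in("top","side")}
def KD(n):
    c=CI[n]; return np.array([[c["fx"],0,c["cx"]],[0,c["fy"],c["cy"]],[0,0,1.]]),c["distortion"]
def ray(n,u,v):
    K,d=KD(n); p=cv2.undistortPoints(np.array([[[u,v]]],float),K,d)[0,0]
    return CI[n]["eye"],R.from_rotvec(CI[n]["rotation"]).apply([p[0],p[1],1])
def atz(n,u,v,z):
    e,r=ray(n,u,v); return e+r*(z-e[2])/r[2]
def proj(n,P):
    K,d=KD(n); r=R.from_rotvec(CI[n]["rotation"]).inv(); 
    return cv2.projectPoints(np.atleast_2d(P).astype(float),r.as_rotvec(),-r.apply(CI[n]["eye"]),K,d)[0][:,0]
def box(n,c,yaw,pts):
    return proj(n,R.from_euler('z',yaw).apply(pts)+np.r_[c,0])
def crop(im,u,v,w,h,s,g=1.0):
    c=im[v-h//2:v+h//2,u-w//2:u+w//2].astype(float)
    c=np.clip((c/255)**g*255,0,255).astype(np.uint8)
    return cv2.resize(c,None,fx=s,fy=s,interpolation=cv2.INTER_CUBIC)
E
python3 - <<'E'
from h import *
print(atz("top",208,157,.1),atz("side",327,133,.1),atz("side",327,162,0),atz("top",377,198,.07),atz("side",338,235,.07))
t=cv2.imread("pics/top0.png");s=cv2.imread("pics/side0.png")
a=np.hstack([crop(t,208,157,40,40,10,.5),crop(s,327,146,40,40,10,.5)])
b=np.hstack([crop(t,377,200,100,50,4,.5),crop(s,338,248,100,50,4,.5)])
cv2.imwrite("pics/c1.png",np.vstack([a,b]))
E
```

```text
[0.62396592 0.20767003 0.1       ] [0.63726462 0.22810831 0.1       ] [0.63325573 0.20868159 0.        ] [ 0.54759042 -0.16028325  0.07      ] [ 0.55554985 -0.16898663  0.07      ]
```

View pics/c1.png

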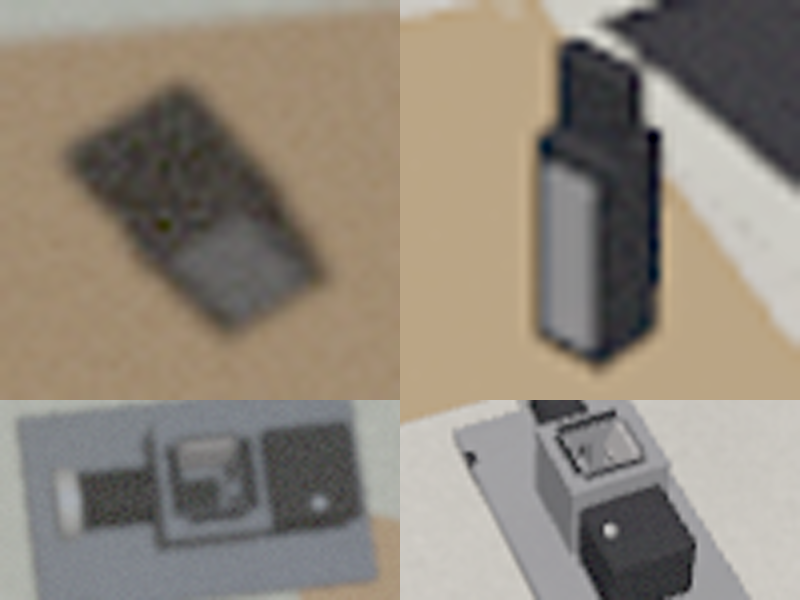

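Top crop: the window face is turned to the lower right, towards the camera. Side crop: the window is on the left face and the fin runs parallel to it. I'll fit the poses to the image edges.

```bash
cat >> h.py <<'E'
from scipy.optimize import minimize
def rect(hx,hy,z,cx=0,cy=0): return [np.array([cx+a*hx,cy+b*hy,z]) for a,b in((1,1),(-1,1),(-1,-1),(1,-1))]
def loop(r): return [(r[i],r[(i+1)%4]) for i in range(4)]
def edges_cell():
    B0=rect(.0135,.0135,0.0015);B=rect(.015,.015,.083);B1=rect(.015,.015,.003);F=rect(.015,.006,.111);G=rect(.015,.006,.083)
    return loop(B)+loop(F)+loop(B1)+[(B1[i],B[i]) for i in range(4)]+[(G[i],F[i]) for i in range(4)]
def edges_base(): 
    A=rect(.06,.1,.012);return loop(A)
def gmag(im,s):
    g=cv2.GaussianBlur(im.astype(np.float32),(0,0),s)
    return np.sqrt(sum(cv2.Sobel(g[:,:,k],cv2.CV_32F,a,1-a)**2 for k in range(3) for a in(0,1)))
def fit(ims,E,p0,sig=(1.5,.7)):
    T=np.linspace(.02,.98,25)[:,None]; P=np.vstack([a+(b-a)*T for a,b in E]); p=np.array(p0,float)
    for s in sig:
        G={n:gmag(im,s) for n,im in ims.items()}
        def f(q):
            W=R.from_euler('z',q[2]*20).apply(P)+[q[0],q[1],0]; t=0
            for n,g in G.items():
                uv=proj(n,W).astype(np.float32); t-=np.minimum(cv2.remap(g,uv[:,0],uv[:,1],cv2.INTER_LINEAR),np.percentile(g,99.5)).mean()
            return t
        best=None
        for dx in(-.006,0,.006):
            for dy in(-.006,0,.006):
                for dt in(-.15,0,.15):
                    q=p/[1,1,20]+[dx,dy,dt/20]; r=minimize(f,q,method='Nelder-Mead',options=dict(initial_simplex=q+np.vstack([np.zeros(3),np.eye(3)*.003]),xatol=1e-5,maxiter=200))
                    if best is None or r.fun<best.fun: best=r
        p=best.x*[1,1,20]
    return p,best.fun
E
python3 - <<'E'
from h import *
I={n:cv2.imread(f"pics/{n}0.png") for n in CI}
V=I.copy();V={n:i.copy() for n,i in I.items()}
# yaw guess from top crop: fin direction
for nm,E,p0 in(("cell",edges_cell(),(.628,.207,None)),("base",edges_base(),(.55,-.164,None))):
    res={}
    for names in(("top",),("side",),("top","side")):
        b=None
        for y in ((-.6,-1.0,-.2,.6) if nm=="cell" else(-.15,.05,.2)):
            r=fit({n:I[n] for n in names},E,(p0[0],p0[1],y))
            if b is None or r[1]<b[1]: b=r
        print(nm,names,b); res[names]=b[0]
    for n in V:
        p=res[(n,)]
        for a,bb in E:
            q=box(n,p[:2],p[2],np.array([a,bb])); 
            I2=V[n]; cv2.line(I2,*[tuple(np.round(x*16).astype(int)) for x in q],(0,255,0),1,cv2.LINE_AA,4)
t,s=V["top"],V["side"]
a=np.hstack([crop(t,208,157,40,40,10,.5),crop(s,327,146,40,40,10,.5)])
b=np.hstack([crop(t,377,200,100,50,4,.5),crop(s,338,248,100,50,4,.5)])
cv2.imwrite("pics/c2.png",np.vstack([a,b]))
E
```

```text
Still running in the background as job /tmp/bash_jobs.1000/d41309c02875 (pid 515). You'll get a notice when it ends.
```

```bash
J=/tmp/bash_jobs.1000/d41309c02875; cat $J/stdout $J/stderr; kill -- -$(cat $J/pid); nproc
python3 - <<'E'
import time
from h import *
im=cv2.imread("pics/top0.png")
t=time.time();g=gmag(im,1);print(time.time()-t)
P=np.random.rand(500,3)
t=time.time()
for i in range(5): uv=proj("top",P)
print((time.time()-t)/5)
t=time.time();np.percentile(g,99.5);print(time.time()-t)
E
```

```text
4
0.03113555908203125
0.0005192756652832031
0.011170625686645508
```

```bash
python3 - <<'E'
s=open('h.py').read()
s=s.replace("G={n:gmag(im,s) for n,im in ims.items()}","G={n:np.minimum(g,np.percentile(g,99.5)) for n,g in ((n,gmag(im,s)) for n,im in ims.items())}")
s=s.replace("np.minimum(cv2.remap(g,uv[:,0],uv[:,1],cv2.INTER_LINEAR),np.percentile(g,99.5)).mean()","cv2.remap(g,uv[:,0],uv[:,1],cv2.INTER_LINEAR).mean()")
i=s.index("        best=None")
s=s[:i]+'''        W=[0] if s<1 else (-.008,-.004,0,.004,.008)
        c=[p/[1,1,20]+[a,b,t/20] for a in W for b in W for t in W2(s)]
        q=min(c,key=f)
        best=minimize(f,q,method='Nelder-Mead',options=dict(initial_simplex=q+np.vstack([np.zeros(3),np.eye(3)*.003]),xatol=1e-5,maxiter=150))
        p=best.x*[1,1,20]
    return p,best.fun
def W2(s): return [0] if s<1 else (-.3,-.2,-.1,0,.1,.2,.3)
'''
open('h.py','w').write(s)
E
cat > f1.py <<'E'
from h import *
I={n:cv2.imread(f"pics/{n}0.png") for n in CI}
V={n:i.copy() for n,i in I.items()}
for nm,E,p0,ys in(("cell",edges_cell(),(.628,.207),(-.8,-.3,.5,1)),("base",edges_base(),(.55,-.164),(.05,))):
    res={}
    for names in(("top",),("side",),("top","side")):
        b=min((fit({n:I[n] for n in names},E,(*p0,y)) for y in ys),key=lambda r:r[1])
        print(nm,names,b,flush=True); res[names]=b[0]
    for n in V:
        p=res[(n,)]
        for a,bb in E:
            q=box(n,p[:2],p[2],np.array([a,bb]))
            cv2.line(V[n],*[tuple(int(k) for k in np.round(x*16)) for x in q],(0,255,0),1,cv2.LINE_AA,4)
t,s=V["top"],V["side"]
a=np.hstack([crop(t,208,157,40,40,10,.5),crop(s,327,146,40,40,10,.5)])
b=np.hstack([crop(t,377,200,100,50,4,.5),crop(s,338,248,100,50,4,.5)])
cv2.imwrite("pics/c2.png",np.vstack([a,b]))
E
time timeout 100 python3 f1.py
```

```text
cell ('top',) (array([ 0.63550196,  0.22142469, -0.85475383]), np.float64(-182.655517578125))
cell ('side',) (array([ 0.63549843,  0.21957682, -0.31951028]), np.float64(-323.07598876953125))
cell ('top', 'side') (array([ 0.63493737,  0.22118457, -0.80838051]), np.float64(-497.2375793457031))
base ('top',) (array([ 0.55373718, -0.16481829,  0.13499227]), np.float64(-221.4282989501953))
base ('side',) (array([ 0.55175471, -0.17211388,  0.1337744 ]), np.float64(-262.7490539550781))
base ('top', 'side') (array([ 0.55245806, -0.16554041,  0.13426208]), np.float64(-416.29833984375))
real	0m5.913s
user	0m6.022s
sys	0m0.262s
```

View pics/c2.png

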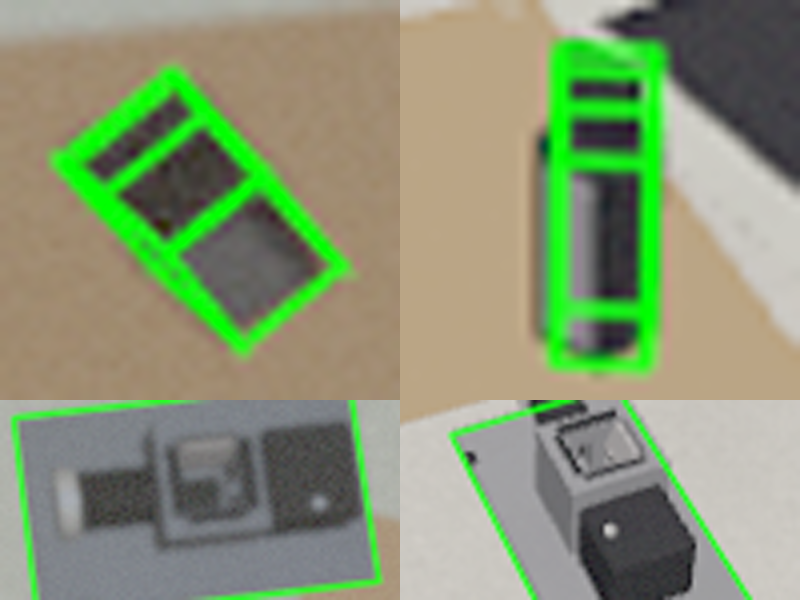

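```bash
cat > f2.py <<'E'
from h import *
from scipy.optimize import least_squares
c=lambda u,v,x0,y0,s:((u+.5)/s-.5+x0,(v+.5)/s-.5+y0)
h=.015;f=.006;m=.0145
S=[((-h,-f,.111),(562,45)),((h,f,.111),(640,62)),((m,-m,.001),(598,366)),((-h,-h,.003),(537,333)),((h,h,.083),(661,130)),((-h,-h,.083),(537,135))]
S=[(a,c(u-400,v,307,126,10)) for a,(u,v) in S]
T=[((h,f,.111),(180,80)),((-h,f,.111),(68,155)),((-m,-m,.002),(235,335)),((m,-m,.002),(325,272))]
T=[(a,c(u,v,188,137,10)) for a,(u,v) in T]
def sol(L,p0):
    def r(p): return np.concatenate([(box(n,p[:2],p[2],np.array([x[0] for x in O]))-np.array([x[1] for x in O])).ravel() for n,O in L])
    s=least_squares(r,p0,x_scale=[.01,.01,.1]); return s.x.round(4),r(s.x).round(1)
for L in([("side",S)],[("top",T)],[("side",S),("top",T)]): print(sol(L,[.63,.215,-.8]))
# tester: base & well block, side crop origin (288,223) s=4 ; top origin (327,175)
for p in((.5537,-.1648,.135),(.5518,-.1721,.134)):
  for n,(x0,y0) in(("side",(288,223)),("top",(327,175))):
    q=box(n,p[:2],p[2],np.array(rect(.06,.1,.012)+rect(.06,.1,0)+rect(.029,.029,.07)+rect(.0165,.0165,.07,.002)))
    print(p,n,((q-[x0,y0])*4).round(0).astype(int).tolist())
E
python3 f2.py
```

```text
(array([ 0.6347,  0.2233, -1.0291]), array([-0.8, -0.2,  0.9,  0.3,  0.1,  0.7, -0.4, -0.2,  0.6, -0.2, -0.4,
       -0.6]))
(array([ 0.6359,  0.2212, -0.9645]), array([-0.2, -0.4, -0.9, -0.4, -0. ,  0.6,  1.3,  0.3]))
(array([ 0.6353,  0.2217, -0.9844]), array([-0.6,  0.2,  1.3,  0.4,  0.6,  1. , -0.1,  0.2,  0.9, -0.1, -0.1,
       -0.2, -0.3, -0.1, -1.2, -0.2, -0.4,  0.8,  1. ,  0.7]))
(0.5537, -0.1648, 0.135) side [[212, -24], [49, 25], [169, 258], [351, 194], [212, -12], [50, 37], [168, 269], [349, 206], [218, -1], [133, 25], [171, 91], [259, 63], [211, 17], [163, 32], [184, 69], [234, 54]]
(0.5537, -0.1648, 0.135) top [[12, 16], [36, 219], [377, 180], [347, -21], [11, 20], [35, 221], [372, 182], [343, -16], [149, 35], [163, 139], [267, 127], [253, 24], [174, 52], [182, 111], [241, 104], [233, 45]]
(0.5518, -0.1721, 0.134) side [[213, -16], [49, 33], [169, 269], [352, 204], [212, -4], [50, 45], [168, 280], [350, 216], [219, 8], [133, 34], [171, 101], [259, 73], [212, 26], [163, 41], [185, 79], [235, 63]]
(0.5518, -0.1721, 0.134) top [[24, 19], [48, 223], [390, 184], [360, -17], [23, 23], [47, 224], [385, 186], [355, -13], [162, 39], [176, 143], [281, 131], [266, 28], [187, 55], [195, 114], [255, 108], [246, 49]]
```

Run:
```python
from h import *
import cell
print([k for k in dir(cell) if not k.startswith('_')])
print(globals().get("grip_point_offset"))
for n,u,v,z in(("top",258,233,.1),("top",173,237,.078),("top",270,108,.068)): print(atz(n,u,v,z).round(3))
d=np.array([.6353,.2217])-observe()["position"][:2]; print(d,d/.4)
t=R.from_rotvec(observe()["ee_rot"]).as_matrix();print(t[:,1:].round(3),np.degrees(np.arctan2(t[1,1],t[0,1])))
```

```text
['PlanningError', 'camera_info', 'get_image', 'grip_point_offset', 'observe', 'sign_off']
0.0188
[0.463 0.092 0.1  ]
[0.452 0.279 0.078]
[0.75  0.083 0.068]
[ 0.38470686 -0.35036038] [ 0.96176715 -0.87590095]
[[ 0.401 -0.   ]
 [ 0.916 -0.001]
 [-0.001 -1.   ]] 66.34702094283443
```

Emit:
drive_tool --increments '[{"tx":0.962,"ty":-0.876,"tz":0,"turn":-0.52,"grip":-1},{"tx":0.962,"ty":-0.876,"tz":0,"turn":-0.52,"grip":-1},{"tx":0.962,"ty":-0.876,"tz":0,"turn":-0.52,"grip":-1},{"tx":0.962,"ty":-0.876,"tz":0,"turn":-0.52,"grip":-1},{"tx":0.962,"ty":-0.876,"tz":0,"turn":-0.52,"grip":-1},{"tx":0.962,"ty":-0.876,"tz":0,"turn":-0.52,"grip":-1},{"tx":0.962,"ty":-0.876,"tz":0,"turn":-0.52,"grip":-1},{"tx":0.962,"ty":-0.876,"tz":0,"turn":-0.52,"grip":-1},{"tx":0.962,"ty":-0.876,"tz":0,"turn":-0.52,"grip":-1},{"tx":0.962,"ty":-0.876,"tz":-0.15,"turn":-0.52,"grip":-1},{"tx":0.962,"ty":-0.876,"tz":-0.15,"turn":-0.52,"grip":-1},{"tx":0.962,"ty":-0.876,"tz":-0.15,"turn":-0.52,"grip":-1},{"tx":0.962,"ty":-0.876,"tz":-0.15,"turn":-0.52,"grip":-1},{"tx":0.962,"ty":-0.876,"tz":-0.15,"turn":-0.52,"grip":-1}]' --newtons 15

```text
clock: 1.5
position: [0.6349, 0.2233, 0.1666]
ee_rot: [-1.444, -2.789, 0.0]
force: [0.1, -0.5, 0.4]
width: 0.999
```

Run:
```python
from h import *
s=np.mean([get_image("side")[:,:,::-1].astype(float) for _ in range(3)],0)
t=np.mean([get_image("top")[:,:,::-1].astype(float) for _ in range(4)],0)
o=observe();print(o["position"],o["ee_rot"],proj("side",[o["position"]]))
cv2.imwrite("pics/s1.png",s);cv2.imwrite("pics/t1.png",t)
cv2.imwrite("pics/c3.png",np.hstack([crop(s,327,130,80,100,5,.5),crop(t,377,200,80,100,5,.5)]))
```

```text
[0.63524504 0.22228847 0.16659005] [-1.44582592e+00 -2.78891164e+00  8.99309843e-04] [[327.15916939 115.61541806]][ WARN:0@5.484] global loadsave.cpp:1063 imwrite_ Unsupported depth image for selected encoder is fallbacked to CV_8U.
```

View pics/c3.png

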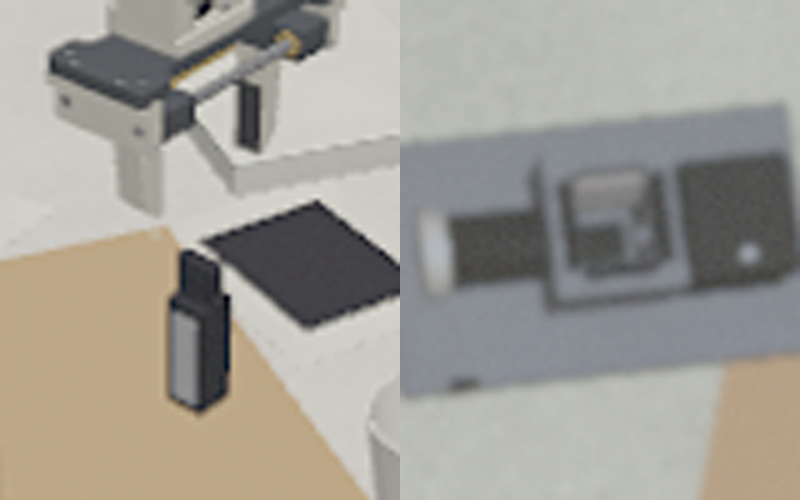

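Fingers straddle the fin, with their midpoint at about crop (195,175) and the fin at x=200. The jaws open across the window faces. Descending to grip.

Emit:
drive_tool --increments '[{"tz":-0.1,"grip":-1},{"tz":-0.199,"grip":-1},{"tz":-0.199,"grip":-1},{"tz":-0.199,"grip":1},{"tz":-0.199,"grip":1},{"tz":-0.199,"grip":1},{"tz":-0.199,"grip":1},{"tz":-0.199,"grip":1},{"tz":-0.199,"grip":1},{"tz":-0.199,"grip":1},{"tz":-0.199,"grip":1}]' --newtons 20

```text
invalid input
```

Emit:
drive_tool --increments '[{"tx":0,"ty":0,"turn":0,"tz":-0.1,"grip":-1},{"tx":0,"ty":0,"turn":0,"tz":-0.199,"grip":-1},{"tx":0,"ty":0,"turn":0,"tz":-0.199,"grip":-1},{"tx":0,"ty":0,"turn":0,"tz":-0.199,"grip":1},{"tx":0,"ty":0,"turn":0,"tz":-0.199,"grip":1},{"tx":0,"ty":0,"turn":0,"tz":-0.199,"grip":1},{"tx":0,"ty":0,"turn":0,"tz":-0.199,"grip":1},{"tx":0,"ty":0,"turn":0,"tz":-0.199,"grip":1},{"tx":0,"ty":0,"turn":0,"tz":-0.199,"grip":1},{"tx":0,"ty":0,"turn":0,"tz":-0.199,"grip":1}]' --newtons 20

```text
clock: 2.85
position: [0.6353, 0.2223, 0.0872]
ee_rot: [-1.446, -2.789, 0.001]
force: [0.0, -0.5, -0.4]
width: 0.437
```

Emit:
drive_tool --increments '[{"tx":0,"ty":0,"turn":0,"tz":0,"grip":1},{"tx":0,"ty":0,"turn":0,"tz":0,"grip":1},{"tx":0,"ty":0,"turn":0,"tz":0,"grip":1},{"tx":0,"ty":0,"turn":0,"tz":0,"grip":1},{"tx":0,"ty":0,"turn":0,"tz":0,"grip":1},{"tx":0,"ty":0,"turn":0,"tz":0,"grip":1}]' --newtons 20

```text
clock: 3.45
position: [0.6353, 0.2223, 0.087]
ee_rot: [-1.446, -2.789, 0.001]
force: [-0.1, -0.3, -1.1]
width: 0.126
```

Emit:
drive_tool --increments '[{"tx":0,"ty":0,"turn":0,"tz":0.05,"grip":1},{"tx":0,"ty":0,"turn":0,"tz":0.15,"grip":1},{"tx":0,"ty":0,"turn":0,"tz":0.275,"grip":1},{"tx":0,"ty":0,"turn":0,"tz":0.275,"grip":1},{"tx":-0.05,"ty":-0.1,"turn":0.14,"tz":0.275,"grip":1},{"tx":-0.08,"ty":-0.2,"turn":0.28,"tz":0.275,"grip":1},{"tx":-0.1,"ty":-0.3,"turn":0.42,"tz":0.275,"grip":1},{"tx":-0.12,"ty":-0.4,"turn":0.56,"tz":0.275,"grip":1},{"tx":-0.14,"ty":-0.5,"turn":0.7,"tz":0.275,"grip":1},{"tx":-0.16,"ty":-0.6,"turn":0.84,"tz":0.275,"grip":1},{"tx":-0.18,"ty":-0.7,"turn":1,"tz":0.275,"grip":1},{"tx":-0.2,"ty":-0.8,"turn":1,"tz":0.275,"grip":1},{"tx":-0.2,"ty":-0.9,"turn":1,"tz":0.275,"grip":1},{"tx":-0.2,"ty":-0.967,"turn":1,"tz":0.275,"grip":1},{"tx":-0.2,"ty":-0.967,"turn":1,"tz":0.275,"grip":1},{"tx":-0.2,"ty":-0.967,"turn":1,"tz":0.275,"grip":1}]' --newtons 40

```text
clock: 5.05
position: [0.5548, -0.1648, 0.1966]
ee_rot: [0.14, -3.138, 0.0]
force: [0.5, 1.2, -1.2]
width: 0.13
```

Run:
```python
from h import *
s=np.mean([get_image("side")[:,:,::-1].astype(float) for _ in range(6)],0).astype(np.uint8)
cv2.imwrite("pics/s2.png",s)
o=observe();print(o["position"])
cv2.imwrite("pics/c4.png",crop(s,335,215,100,100,6,.5))
yaw=np.radians(5.1);p=o["position"]
pts=np.array([(a*.0145,b*.0145,p[2]-.0868) for a,b in((1,1),(-1,1),(-1,-1),(1,-1))])
print("cell foot",((box("side",p[:2],yaw,pts)-[285,165])*6).round().tolist())
for q in((.5537,-.1648,.1345),):
    print("block",((box("side",q[:2],q[2],np.array(rect(.029,.029,.07)))-[285,165])*6).round().tolist())
    print("mouth",((box("side",q[:2],q[2],np.array(rect(.017,.0165,.07,.002)))-[285,165])*6).round().tolist())
    print("base",((box("side",q[:2],q[2],np.array(rect(.06,.1,.012)))-[285,165])*6).round().tolist())
```

```text
[ 0.55542207 -0.16326032  0.19701887]
cell foot [[337.0, 308.0], [270.0, 326.0], [296.0, 376.0], [365.0, 358.0]]
block [[345.0, 346.0], [218.0, 385.0], [274.0, 484.0], [406.0, 443.0]]
mouth [[336.0, 373.0], [261.0, 396.0], [294.0, 452.0], [370.0, 428.0]]
base [[337.0, 312.0], [92.0, 385.0], [271.0, 734.0], [544.0, 639.0]]
```

View pics/c4.png

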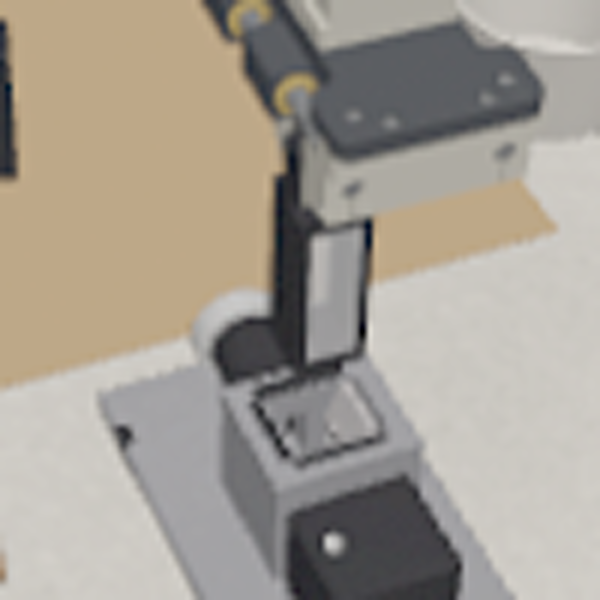

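```bash
cat >> h.py <<'E'
def rectify(n,im,p,z,half=.04,k=5):
    m=int(half*2000*k); g=(np.arange(m)+.5)/k/1000-half
    X,Y=np.meshgrid(g,g[::-1]); P=R.from_euler('z',p[2]).apply(np.c_[X.ravel(),Y.ravel(),0*X.ravel()])+[p[0],p[1],z]
    uv=proj(n,P).reshape(m,m,2).astype(np.float32)
    o=cv2.remap(im,uv[...,0],uv[...,1],cv2.INTER_CUBIC)
    o=(np.clip(o/255.,0,1)**.5*255).astype(np.uint8)
    for t in range(-30,31,10):
        i=int((t/1000+half)*1000*k); L=6 if t else 400
        o[:L,i]=o[-L:,i]=(0,0,255); o[i,:L]=o[i,-L:]=(0,0,255)
    return o
E
python3 - <<'E'
from h import *
p=(.5537,-.1648,.1345)
t=cv2.imread("pics/t1.png");s=cv2.imread("pics/s1.png");s2=cv2.imread("pics/s2.png")
cv2.imwrite("pics/c5.png",cv2.resize(np.hstack([rectify("top",t,p,.07),rectify("side",s,p,.07)]),(800,400)))
E
```

```text
(no output)
```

View pics/c5.png

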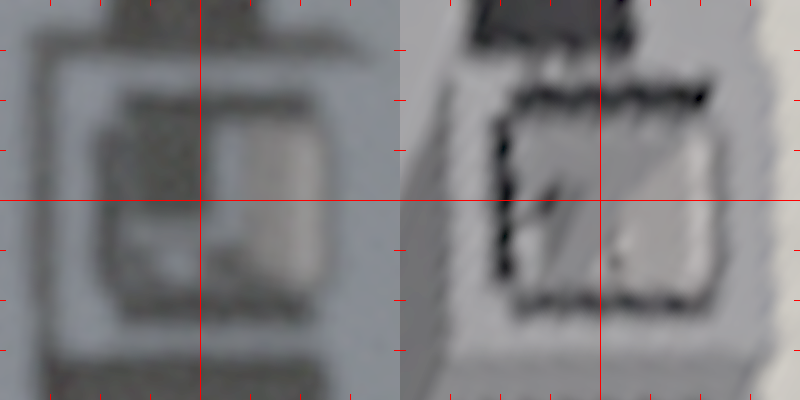

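Rectified to z=70 mm in the tester frame, the dark rim sits at x ≈ -19/+22.5 and y ≈ ±20.5 from the side, and is about 1 mm lower in y from the top. So my tester pose is good to about 1 mm. I'll square up, go lower and look at the foot.

Emit:
drive_tool --increments '[{"tx":0,"ty":-0.0045,"turn":0.043,"tz":-0.03,"grip":1},{"tx":0,"ty":-0.0045,"turn":0.043,"tz":-0.0625,"grip":1},{"tx":0,"ty":-0.0045,"turn":0.043,"tz":-0.0625,"grip":1},{"tx":0,"ty":-0.0045,"turn":0.043,"tz":-0.0625,"grip":1},{"tx":0,"ty":-0.0045,"turn":0.043,"tz":-0.0625,"grip":1}]'

```text
clock: 5.85
position: [0.5557, -0.165, 0.1724]
ee_rot: [-0.215, 3.134, -0.001]
force: [0.0, 0.4, -0.8]
width: 0.128
```

Run:
```python
from h import *
s=np.mean([get_image("side")[:,:,::-1].astype(float) for _ in range(6)],0).astype(np.uint8)
cv2.imwrite("pics/s3.png",s)
o=observe();P=o["position"];p=(.5538,-.1654,.1345)
r=R.from_euler('z',-p[2]).apply(P-[p[0],p[1],0]);rv=o["ee_rot"]
print(P,r*1000,o["force"],o["width"],np.degrees(2*np.arctan2(rv[1],rv[0]))+180)
t=cv2.imread("pics/t1.png")
cv2.imwrite("pics/c6.png",np.hstack([rectify("side",s,p,P[2]-.087+.003),rectify("side",s,p,P[2]-.087+.083)]))
```

```text
[ 0.55554924 -0.16513223  0.17226965] [1.76934770e+00 3.07906279e-02 1.72269647e+02] [-0.58780149 -0.22673733 -1.60740641] 0.1227281129063734 367.87008104537415
```

View pics/c6.png

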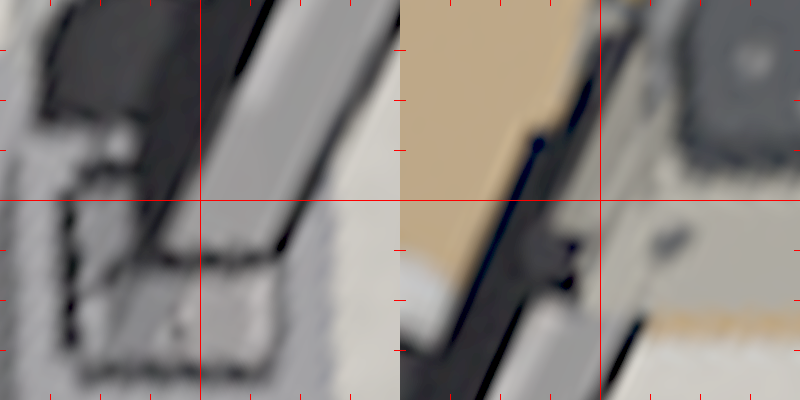

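The foot view agrees with the model. The black band under the window spans y ≈ -9.6 to -14.4, where I expected about -10 to -16. The face is centred at x ≈ +1.2, against a 1.75 target. That's within about 1 mm, so I'll enter slowly and watch the forces.

Emit:
drive_tool --increments '[{"tx":0,"ty":0,"turn":0,"tz":-0.02,"grip":1},{"tx":0,"ty":0,"turn":0,"tz":-0.035,"grip":1},{"tx":0,"ty":0,"turn":0,"tz":-0.042,"grip":1},{"tx":0,"ty":0,"turn":0,"tz":-0.049,"grip":1},{"tx":0,"ty":0,"turn":0,"tz":-0.049,"grip":1},{"tx":0,"ty":0,"turn":0,"tz":-0.049,"grip":1}]'

```text
clock: 6.75
position: [0.5556, -0.1651, 0.1527]
ee_rot: [-0.216, 3.134, -0.001]
force: [-0.5, 0.2, -0.8]
width: 0.13
```

Emit:
drive_tool --increments '[{"tx":0,"ty":0,"turn":0,"tz":-0.008,"grip":1},{"tx":0,"ty":0,"turn":0,"tz":-0.016,"grip":1},{"tx":0,"ty":0,"turn":0,"tz":-0.02,"grip":1},{"tx":0,"ty":0,"turn":0,"tz":-0.02,"grip":1}]'

```text
clock: 7.15
position: [0.5554, -0.1651, 0.1443]
ee_rot: [0.216, -3.134, 0.0]
force: [0.1, 0.4, -1.2]
width: 0.132
```

Emit:
drive_tool --increments '[{"tx":0,"ty":0,"turn":0,"tz":-0.005,"grip":1},{"tx":0,"ty":0,"turn":0,"tz":-0.01,"grip":1},{"tx":0,"ty":0,"turn":0,"tz":-0.01,"grip":1}]'

```text
clock: 7.45
position: [0.5551, -0.1652, 0.1403]
ee_rot: [0.215, -3.134, 0.0]
force: [-2.2, -1.3, 0.6]
width: 0.131
```

Emit:
drive_tool --increments '[{"tx":-0.0012,"ty":0,"turn":0,"tz":-0.0025,"grip":1},{"tx":-0.0024,"ty":0,"turn":0,"tz":-0.005,"grip":1},{"tx":-0.003,"ty":0,"turn":0,"tz":-0.0075,"grip":1},{"tx":-0.003,"ty":0,"turn":0,"tz":-0.0075,"grip":1}]'

```text
clock: 7.85
position: [0.5548, -0.1654, 0.138]
ee_rot: [-0.215, 3.133, -0.001]
force: [-0.2, -0.7, 6.8]
width: 0.126
```

Emit:
drive_tool --increments '[{"tx":0,"ty":0,"turn":0,"tz":-0.004,"grip":1},{"tx":0,"ty":0,"turn":0,"tz":-0.008,"grip":1},{"tx":0,"ty":0,"turn":0,"tz":-0.01,"grip":1},{"tx":0,"ty":0,"turn":0,"tz":-0.01,"grip":1}]'

```text
clock: 8.25
position: [0.555, -0.1656, 0.1343]
ee_rot: [-0.215, 3.132, -0.002]
force: [-2.5, -0.2, 4.5]
width: 0.129
```

Emit:
drive_tool --increments '[{"tx":0,"ty":0,"turn":0,"tz":-0.004,"grip":1},{"tx":0,"ty":0,"turn":0,"tz":-0.008,"grip":1},{"tx":0,"ty":0,"turn":0,"tz":-0.012,"grip":1},{"tx":0,"ty":0,"turn":0,"tz":-0.016,"grip":1},{"tx":0,"ty":0,"turn":0,"tz":-0.016,"grip":1}]'

```text
clock: 8.75
position: [0.5549, -0.1657, 0.1278]
ee_rot: [-0.215, 3.132, -0.002]
force: [-1.7, -0.6, 1.8]
width: 0.13
```

Emit:
drive_tool --increments '[{"tx":0,"ty":0,"turn":0,"tz":-0.002,"grip":1},{"tx":0,"ty":0,"turn":0,"tz":-0.004,"grip":1},{"tx":0,"ty":0,"turn":0,"tz":-0.005,"grip":1},{"tx":0,"ty":0,"turn":0,"tz":-0.005,"grip":1}]'

```text
clock: 9.15
position: [0.5549, -0.1657, 0.1258]
ee_rot: [-0.215, 3.132, -0.002]
force: [-1.0, -1.0, 4.7]
width: 0.13
```

Emit:
drive_tool --increments '[{"tx":0,"ty":0,"turn":0,"tz":-0.002,"grip":1},{"tx":0,"ty":0,"turn":0,"tz":-0.003,"grip":1},{"tx":0,"ty":0,"turn":0,"tz":-0.003,"grip":1},{"tx":0,"ty":0,"turn":0,"tz":-0.003,"grip":1}]'

```text
clock: 9.55
position: [0.555, -0.1657, 0.1247]
ee_rot: [-0.215, 3.132, -0.002]
force: [-1.9, 0.5, 4.5]
width: 0.127
```

Steady drag of about 4.6 N, with the foot at about 37.7 mm. Continuing.

Emit:
drive_tool --increments '[{"tx":0,"ty":0,"turn":0,"tz":-0.002,"grip":1},{"tx":0,"ty":0,"turn":0,"tz":-0.0035,"grip":1},{"tx":0,"ty":0,"turn":0,"tz":-0.0035,"grip":1},{"tx":0,"ty":0,"turn":0,"tz":-0.0035,"grip":1}]'

```text
clock: 9.95
position: [0.555, -0.1657, 0.1232]
ee_rot: [-0.215, 3.132, -0.002]
force: [-2.2, -0.5, 4.6]
width: 0.126
```

Emit:
drive_tool --increments '[{"tx":0,"ty":0,"turn":0,"tz":-0.002,"grip":1},{"tx":0,"ty":0,"turn":0,"tz":-0.0035,"grip":1},{"tx":0,"ty":0,"turn":0,"tz":-0.0035,"grip":1},{"tx":0,"ty":0,"turn":0,"tz":-0.0035,"grip":1}]'

```text
clock: 10.35
position: [0.5549, -0.1657, 0.1217]
ee_rot: [-0.215, 3.132, -0.002]
force: [-1.7, 0.3, 2.7]
width: 0.129
```

Emit:
drive_tool --increments '[{"tx":0,"ty":0,"turn":0,"tz":-0.002,"grip":1},{"tx":0,"ty":0,"turn":0,"tz":-0.0035,"grip":1},{"tx":0,"ty":0,"turn":0,"tz":-0.0035,"grip":1},{"tx":0,"ty":0,"turn":0,"tz":-0.0035,"grip":1}]'

```text
clock: 10.75
position: [0.5549, -0.1657, 0.1202]
ee_rot: [-0.215, 3.132, -0.002]
force: [-1.0, -1.3, 3.7]
width: 0.122
```

Emit:
drive_tool --increments '[{"tx":0,"ty":0,"turn":0,"tz":-0.002,"grip":1},{"tx":0,"ty":0,"turn":0,"tz":-0.0035,"grip":1},{"tx":0,"ty":0,"turn":0,"tz":-0.0035,"grip":1},{"tx":0,"ty":0,"turn":0,"tz":-0.0035,"grip":1}]'

```text
clock: 11.15
position: [0.5549, -0.1657, 0.1188]
ee_rot: [-0.215, 3.132, -0.002]
force: [-2.0, -0.1, 3.7]
width: 0.127
```

Emit:
drive_tool --increments '[{"tx":0,"ty":0,"turn":0,"tz":-0.002,"grip":1},{"tx":0,"ty":0,"turn":0,"tz":-0.0035,"grip":1},{"tx":0,"ty":0,"turn":0,"tz":-0.0035,"grip":1},{"tx":0,"ty":0,"turn":0,"tz":-0.0035,"grip":1}]'

```text
clock: 11.55
position: [0.5549, -0.1657, 0.1173]
ee_rot: [-0.215, 3.132, -0.002]
force: [-1.0, -0.7, 4.0]
width: 0.128
```

Emit:
drive_tool --increments '[{"tx":0,"ty":0,"turn":0,"tz":-0.002,"grip":1},{"tx":0,"ty":0,"turn":0,"tz":-0.0035,"grip":1},{"tx":0,"ty":0,"turn":0,"tz":-0.0035,"grip":1},{"tx":0,"ty":0,"turn":0,"tz":-0.0035,"grip":1}]'

```text
clock: 11.95
position: [0.5549, -0.1657, 0.1159]
ee_rot: [-0.215, 3.132, -0.002]
force: [-1.6, -0.0, 3.3]
width: 0.13
```

Emit:
drive_tool --increments '[{"tx":0,"ty":0,"turn":0,"tz":-0.002,"grip":1},{"tx":0,"ty":0,"turn":0,"tz":-0.0035,"grip":1},{"tx":0,"ty":0,"turn":0,"tz":-0.0035,"grip":1},{"tx":0,"ty":0,"turn":0,"tz":-0.0035,"grip":1}]'

```text
clock: 12.35
position: [0.5549, -0.1657, 0.1144]
ee_rot: [-0.215, 3.132, -0.002]
force: [-1.5, -1.1, 4.1]
width: 0.124
```

Emit:
drive_tool --increments '[{"tx":0,"ty":0,"turn":0,"tz":-0.002,"grip":1},{"tx":0,"ty":0,"turn":0,"tz":-0.0035,"grip":1},{"tx":0,"ty":0,"turn":0,"tz":-0.0035,"grip":1},{"tx":0,"ty":0,"turn":0,"tz":-0.0035,"grip":1}]'

```text
clock: 12.75
position: [0.5549, -0.1657, 0.1129]
ee_rot: [-0.215, 3.132, -0.002]
force: [-1.2, -0.7, 3.2]
width: 0.129
```

Emit:
drive_tool --increments '[{"tx":0,"ty":0,"turn":0,"tz":-0.002,"grip":1},{"tx":0,"ty":0,"turn":0,"tz":-0.0035,"grip":1},{"tx":0,"ty":0,"turn":0,"tz":-0.0035,"grip":1},{"tx":0,"ty":0,"turn":0,"tz":-0.0035,"grip":1}]'

```text
clock: 13.15
position: [0.5549, -0.1657, 0.1114]
ee_rot: [-0.215, 3.132, -0.002]
force: [-1.3, 0.0, 2.7]
width: 0.123
```

Emit:
drive_tool --increments '[{"tx":0,"ty":0,"turn":0,"tz":-0.002,"grip":1},{"tx":0,"ty":0,"turn":0,"tz":-0.0035,"grip":1},{"tx":0,"ty":0,"turn":0,"tz":-0.0035,"grip":1},{"tx":0,"ty":0,"turn":0,"tz":-0.0035,"grip":1}]'

```text
clock: 13.55
position: [0.5548, -0.1656, 0.1099]
ee_rot: [-0.215, 3.133, -0.002]
force: [-1.1, -0.0, 3.7]
width: 0.128
```

Emit:
drive_tool --increments '[{"tx":0,"ty":0,"turn":0,"tz":-0.002,"grip":1},{"tx":0,"ty":0,"turn":0,"tz":-0.0035,"grip":1},{"tx":0,"ty":0,"turn":0,"tz":-0.0035,"grip":1},{"tx":0,"ty":0,"turn":0,"tz":-0.0035,"grip":1}]'

```text
clock: 13.95
position: [0.5548, -0.1657, 0.1085]
ee_rot: [-0.215, 3.133, -0.002]
force: [-1.6, -0.3, 2.4]
width: 0.129
```

Emit:
drive_tool --increments '[{"tx":0,"ty":0,"turn":0,"tz":-0.002,"grip":1},{"tx":0,"ty":0,"turn":0,"tz":-0.0035,"grip":1},{"tx":0,"ty":0,"turn":0,"tz":-0.0035,"grip":1},{"tx":0,"ty":0,"turn":0,"tz":-0.0035,"grip":1}]'

```text
clock: 14.35
position: [0.5549, -0.1657, 0.1075]
ee_rot: [-0.215, 3.132, -0.002]
force: [-3.3, -0.1, 8.4]
width: 0.128
```

Contact: the push is up about 5 N, with the foot at about 20.5 mm. One more small push to confirm the slope.

Emit:
drive_tool --increments '[{"tx":0,"ty":0,"turn":0,"tz":-0.001,"grip":1},{"tx":0,"ty":0,"turn":0,"tz":-0.002,"grip":1},{"tx":0,"ty":0,"turn":0,"tz":-0.002,"grip":1}]'

```text
clock: 14.65
position: [0.555, -0.1658, 0.1073]
ee_rot: [-0.215, 3.132, -0.002]
force: [-3.4, -0.2, 10.5]
width: 0.131
```

Run:
```python
from h import *
for i in range(4):
    get_image("side"); o=observe(); print(o["position"],o["force"])
```

```text
[ 0.55497689 -0.16571032  0.10729261] [-3.34262573  0.51231835 11.71972513]
[ 0.55499661 -0.16572502  0.10728925] [-4.39873636  0.36891359 10.6015038 ]
[ 0.55498847 -0.16568613  0.10727771] [-4.29203974  0.71816651  9.88280769]
[ 0.55500236 -0.16571142  0.10729447] [-3.41151015  0.84034252 11.44868453]
```

About 7.5 N on the pad, safely under 15. Releasing, then retracting upward.

Emit:
drive_tool --increments '[{"tx":0,"ty":0,"turn":0,"tz":0,"grip":0},{"tx":0,"ty":0,"turn":0,"tz":0,"grip":0},{"tx":0,"ty":0,"turn":0,"tz":0,"grip":0},{"tx":0,"ty":0,"turn":0,"tz":0,"grip":0},{"tx":0,"ty":0,"turn":0,"tz":0,"grip":0},{"tx":0,"ty":0,"turn":0,"tz":0,"grip":0},{"tx":0,"ty":0,"turn":0,"tz":0,"grip":0},{"tx":0,"ty":0,"turn":0,"tz":0.05,"grip":0},{"tx":0,"ty":0,"turn":0,"tz":0.15,"grip":0},{"tx":0,"ty":0,"turn":0,"tz":0.25,"grip":0},{"tx":0,"ty":0,"turn":0,"tz":0.35,"grip":0},{"tx":0,"ty":0,"turn":0,"tz":0.35,"grip":0},{"tx":0,"ty":0,"turn":0,"tz":0.35,"grip":0}]'

```text
clock: 16.15
position: [0.5554, -0.1658, 0.2481]
ee_rot: [-0.214, 3.13, -0.003]
force: [-0.1, -1.1, -0.6]
width: 0.499
```

Run:
```python
from h import *
s=np.mean([get_image("side")[:,:,::-1].astype(float) for _ in range(4)],0).astype(np.uint8)
o=observe();print(o["position"],o["force"],o["width"],o["clock"])
cv2.imwrite("pics/c7.png",crop(s,335,215,100,100,6,.5))
for z in(.018,.020,.024):
  q=box("side",(.5538,-.1654),.1345,np.array(rect(.015,.015,z+.083)+rect(.015,.006,z+.111)))
  print(z,((q-[285,165])*6).round().tolist())
```

```text
[ 0.55414548 -0.16550611  0.24576578] [ 0.41492967 -0.74771066 -0.30587667] 0.49897663308476675 16.35
0.018 [[332.0, 327.0], [264.0, 347.0], [295.0, 398.0], [364.0, 377.0], [344.0, 292.0], [275.0, 313.0], [287.0, 333.0], [357.0, 312.0]]
0.02 [[332.0, 323.0], [264.0, 344.0], [295.0, 395.0], [364.0, 374.0], [345.0, 289.0], [275.0, 309.0], [287.0, 330.0], [357.0, 309.0]]
0.024 [[333.0, 316.0], [265.0, 337.0], [295.0, 388.0], [364.0, 367.0], [345.0, 282.0], [275.0, 302.0], [287.0, 323.0], [358.0, 302.0]]
```

View pics/c7.png

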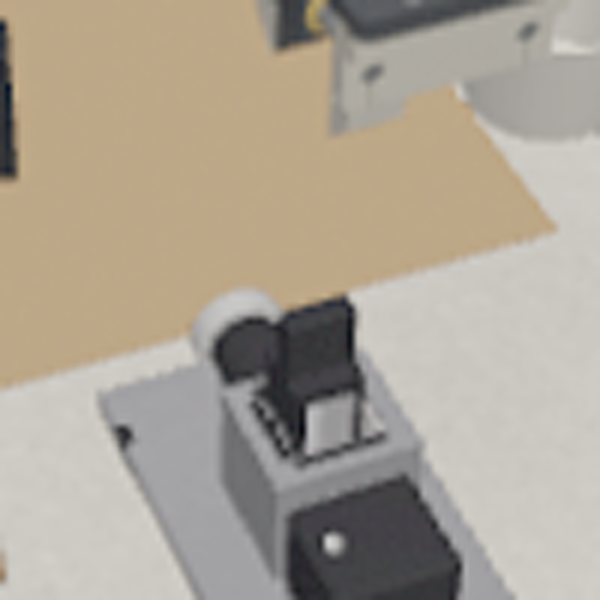

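The cell stands upright in the well and the gripper is clear. The fin spans about (285–355, 297–330), and the shoulder corners at (300,400) and (360,385) fit a foot height of 18–20 mm, which agrees with the force contact.

```bash
python3 -c "
from cell import *
print(sign_off())"
```

```text
the job is handed in; nothing more can be done
None
```

I gripped the cell by its fin, set it in the tester's well with the clear faces across the light path, pressed it onto the pad and let go. The job is handed in at about 16.4 s on the robot's clock; no verdict was reported.

- **Pressing down:** drag was steady at about 3–4.5 N. The force then rose to about 11 N with the foot near 20 mm, so about 7.5 N was on the pad, under the 15 N limit.
- **After release:** the last picture shows the cell upright in the well with the gripper clear. The visible shoulder and fin fit a foot height of 18–20 mm, in line with the contact height.
- **Not checked directly:** I could not read the bearing force after letting go. I inferred it from the press before release and the jaw holding the cell. I took no last picture of the bystanders; the arm's path stayed clear of them.
- **Disagreements:** the two cameras differed by about 1 mm on the well's position. Fits of the cell's angle on the table ranged from about -0.81 to -1.03 rad. One side-camera fit of -0.32 was plainly wrong and I dropped it. I turned the gripper for about -0.96 and relied on the jaws to square the fin.

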